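# Turn the bottle from the shaker upside down and stand it in the spill tray

## Task

Take the closed square glass bottle that lies on the bench shaker, turn it fully upside down with its cap straight below and keep it so for two seconds, to free what clings to its base, then stand it upright in the small steel spill tray and let go. It is glass: never drop it, bang it or let it topple, and lay it back on the shaker's mat when you need to take it another way. Leave the round bottle and the sample case where they are, and do not touch the sample stage.

Things in the scene. Friction and masses are not known exactly. Their poses are not given: they have to be found in the camera images.
- bottle: Closed square amber glass bottle, black screw cap, 120 mm tall, about 0.3 kg, loose. Body 54 x 54 mm, flat-sided from the base up to 80 mm; shoulder 80 to 96 mm. Origin: centre of the underside (base); z runs along the axis to the cap, x and y square to the flat sides. Starts lying on a flat side on the shaker's mat, axis level, 27 mm above the mat, cap to the left within 45 degrees.
- bottle_cap (a point): Centre of the top of the bottle's round black ribbed cap (45 mm in diameter, 96 to 120 mm above the underside), 120 mm from the bottle's origin along its axis; axes as the bottle's.
- shaker: Flat-bed bench shaker, switched off, fixed, ahead of the robot. Level platform 236 x 256 mm with a grey non-slip mat (226 x 246 mm) 81 mm above the bench, inside a lip 5 mm high; white housing below, its control panel standing out on the robot's side. Origin at the centre of its underside; x and y along the platform's sides, z up.
- shaker_mat (a point): Centre of the mat's upper face, 81 mm above the bench. The mat holds nothing but the bottle and has room to lay it down in any direction.
- tray: Shallow square spill tray of steel, open, fixed to the bench left or right of the shaker. 116 x 116 mm outside, 110 x 110 mm inside, rim 18 mm above the bench. Origin at the centre of its underside; x and y along its sides, z up.
- tray_floor (a point): Centre of the tray's inner floor, 3 mm above the bench.
- flask: Bystander: round amber bottle with black cap, 66 mm in diameter, 145 mm tall, loose, standing on the bench on the other side of the shaker from the tray. Origin at the centre of its underside, z up.
- stage: Bystander: sample stage, fixed: white plaster slab 160 x 200 x 40 mm carrying four posts, a black plate with a white carrier and disc at 106 mm, and a bent wire reaching 157 mm. Origin at the centre of its underside, z up. Stands far left.
- case: Bystander: clear plastic sample case, 93 x 133 x 32 mm, closed, loose; origin at the centre of its underside, z up. Lies far right.

How it is judged:
By the outcome, as a careful person would: the job done as asked, in the order asked, and still so for the second after the job is handed in, with the robot touching nothing.
It also fails if it takes over 67 s, if anything falls off the work surface, if the arm or the gripper's body presses on something with over 40 N, if the wrist force passes 120 N, or if a joint passes its speed limit or range.

## Robot

A 6-joint arm with a two-finger parallel gripper is mounted at the origin on the work surface. World frame = base frame: x ahead of the robot, y to its left, z up, the work surface at z = 0. Lengths are in mm, angles in rad, forces in N, time in s.
With the tool pointing down it reaches from about 375 to 825 mm from the base axis. Payload 5.5 kg.
Tool frame: the origin (TCP) lies midway between the tips of the shut fingers; the grasp point (between the pads) lies 19 mm behind it (grasp_offset is the distance from the TCP to the grasp point, in mm); z points along the fingers, y is the line along which they close (so a half turn about z gives the same grasp; the last joint's range is limited). The gripper opens to 85 mm and grips with 20 to 120 N. Pads are 22 mm wide; open, the fingers measure 114 mm over their backs; the gripper's body (76 mm by 85 mm) begins 54 mm behind the grasp point. The pads swing forward as they close: fully open they stand 13 mm farther back than shut.
Start: joints at [-1.235, 0.314, -0.047, 1.21, 0, 1.571], TCP at [197.711, -566.485, 206.399] pointing down, gripper open.
Joint ranges: [-2.67, 2.67], [-0.69, 1.73], [-1.03, 1.25], [-2.08, 2.16], [-1.42, 1.45], [-3.14, 3.14]. Speed limits (rad/s): [2.39, 2.39, 3.01, 3.14, 3.14, 3.14].

## Interface

Orientations are given as a unit quaternion [w, x, y, z].
In Python, from plant import * gives the robot as it stands. The module is installed in compiled form; this text tells all that it offers. Calls block until the motion is done:
- move_pose(position, orientation): joint-space move of the TCP to a pose.
- move_straight(position, rotation=None, rate=150, contact_N=None): straight line of the TCP; rotation=None keeps the orientation; rate is the mean speed in mm/s. With contact_N (N) it stops when the force on the tool has changed by that much, and returns True; else False.
- goto_joints(angles): joint-space move.
- command_gripper(opening, f_grip=None): opening from 0.0 (shut) to 1.0 (fully open); f_grip is the grip in N (None keeps the last); returns when the fingers have stopped.
- sleep(seconds).
- ik(position, orientation): joint angles nearest the present ones, or None.
- get_state(): the state.
- snapshot(name): name is "scene" or "top" or "wrist"; returns a dict with "img" (400x640x3 uint8, red, green, blue), "fx", "fy", "cx", "cy" (pixels), "k1" (the pictures are not rectified: a ray, as slopes to the right and down, at radius r is drawn at 1 + k1 r^2 times it, then the intrinsics apply), "origin" and "attitude" of the camera in the world; the wrist camera has in their place "tool_from_camera" (4x4, takes a point from camera to tool coordinates, whose origin is the TCP and whose axes are the flange's). Camera axes: x right, y up, looking along -z (the intrinsics and any distortion apply to the point x, -y, -z); pixel columns grow to the right and rows downward; lengths in mm; the calibration is good to about 2 mm. A picture is of the moment at which its call begins: read the wrist's pose just before it. There is no depth.
A pose or a line that the arm cannot do raises PlanningError and nothing moves.
- job_done(): hands the job in; it is judged then, once.
The state is a dict: "clock": time; "q": joint angles; "joint_velocities": joint speeds; "effort": joint torques, N m; "tcp_pos": TCP position; "tcp_rot": TCP orientation; "ft_force": force on the tool from outside, world axes, zero at the start; "ft_torque": the same for the moment, N m; "width": opening from 0.0 (shut) to 1.0 (fully open); "grip_force": force on a finger pad.
Only numpy, scipy, OpenCV 4.12 (cv2) and the standard library are available. Lean on these libraries where they do the work, as an engineer would, in place of code of your own. Each camera call takes 0.05 s, during which the arm holds its last target. There are 200 camera calls.

## Working session

There is one attempt and no reset: what is moved stays moved. The work goes in short steps, each a Python script; the robot and the scene stay as the last script left them, time stands still between calls to the robot, and variables do not carry over. Pictures are saved under pics/ and viewed, at most 10 in all, crops included, and the job is handed in when it is done.

```bash
mkdir -p pics; python3 - <<'E'
from plant import *
import cv2,json
for n in("top","scene"):
    s=snapshot(n); cv2.imwrite(f"pics/{n}.png",s["img"][:,:,::-1])
    print(n,{k:v for k,v in s.items() if k!="img"})
print(get_state())
E
```

```text
top {'fx': 391.5607005448254, 'fy': 391.5607005448254, 'cx': 319.47557138211585, 'cy': 200.98485590407856, 'k1': -0.008369847013565452, 'origin': array([ 490.48103083,   -5.24179204, 1255.27054944]), 'attitude': array([ 0.70728354,  0.0339174 , -0.0194924 , -0.70584676])}
scene {'fx': 484.44040186480174, 'fy': 484.44040186480174, 'cx': 318.7354851417399, 'cy': 197.88035191926855, 'k1': -0.09744155797901982, 'origin': array([1364.46772141,  -34.71867805, 1232.05589974]), 'attitude': array([0.69181841, 0.21053511, 0.21056361, 0.65781853])}
{'clock': 0.1, 'q': array([-1.23498726e+00,  3.14180490e-01, -4.79569624e-02,  1.21019720e+00,
        2.40282349e-05,  1.57083406e+00]), 'joint_velocities': array([-0.00078424, -0.0009619 ,  0.0042813 ,  0.00049946, -0.00090858,
        0.00043151]), 'effort': array([-4.75600973e-04, -5.40768385e+01,  3.40540051e+01,  1.12036569e-02,
       -2.32829598e-05,  9.45121400e-06]), 'tcp_pos': array([ 197.54766751, -565.96702468,  205.61541075]), 'tcp_rot': array([-7.60350909e-04,  9.85939982e-01,  1.67098058e-01, -1.16709011e-04]), 'ft_force': array([0.4065932 , 1.12913048, 0.76306156]), 'ft_torque': array([0.01582878, 0.02562955, 0.01983559]), 'grip_force': 0.0, 'width': 1.0001546271382833}
```

View pics/top.png

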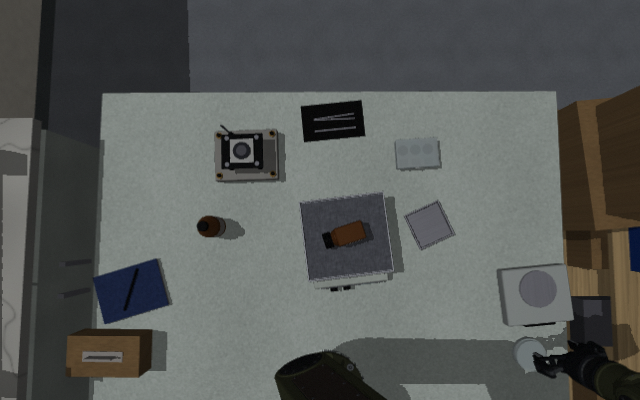

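View pics/scene.png

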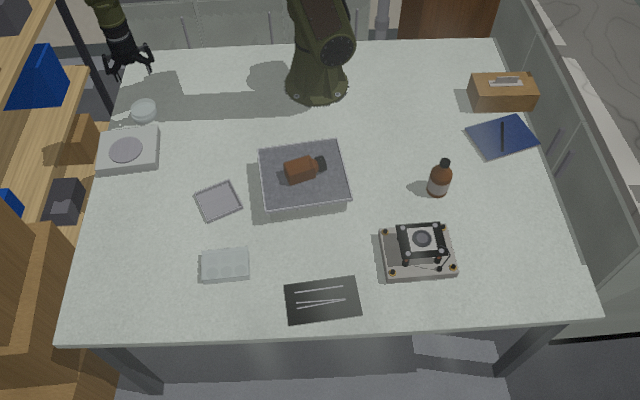

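```bash
python3 - <<'E'
import cv2
a=cv2.imread("pics/top.png")[180:300,285:465]
cv2.imwrite("pics/c1.png",cv2.resize(a,None,fx=4.4,fy=4.4,interpolation=cv2.INTER_CUBIC))
E
cat >h.py <<'E'
from plant import *
import numpy as np
from scipy.spatial.transform import Rotation as R
def rot(q): return R.from_quat(np.roll(q,-1))
def quat(r): return np.roll(r.as_quat(),1)
def frame(z,y):
    z=np.array(z,float);z/=np.linalg.norm(z);y=np.array(y,float);y-=z*(y@z);y/=np.linalg.norm(y)
    return R.from_matrix(np.c_[np.cross(y,z),y,z])
def px2w(s,u,v,h):
    d=np.array([(u-s["cx"])/s["fx"],(v-s["cy"])/s["fy"]]);m=d.copy()
    for _ in range(10): m=d/(1+s["k1"]*(m@m))
    r=rot(s["attitude"]).apply([m[0],-m[1],-1]);o=np.array(s["origin"])
    return o+r*(h-o[2])/r[2]
E
```

```text
(no output)
```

View pics/c1.png

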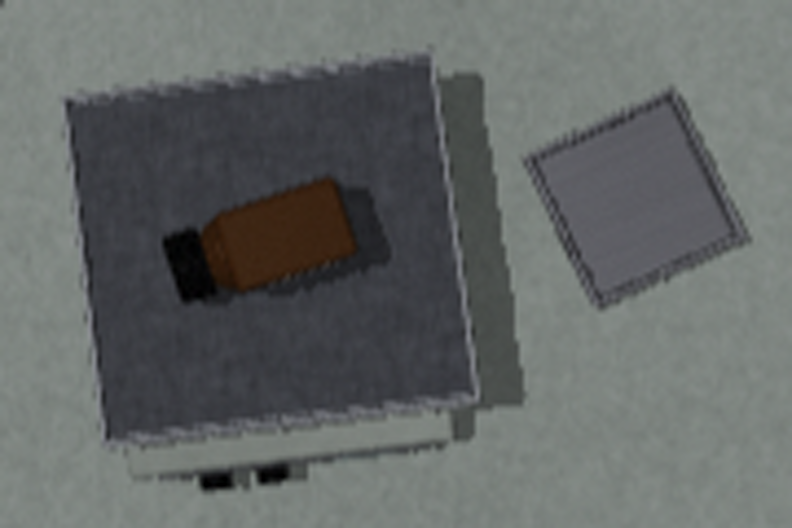

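```bash
python3 - <<'E'
from h import *
s=snapshot("top")
P=lambda u,v,h:px2w(s,285+(u+.5)/4.4-.5,180+(v+.5)/4.4-.5,h)[:2].round(1)
print("base edge",P(333,178,135),P(357,250,135),"cap",P(164,238,108),P(184,302,108))
print("shoulder",P(220,212,135),P(242,292,135))
print("tray",[P(*c,18) for c in((527,158),(674,90),(749,240),(602,308))],P(638,199,18))
print("shaker",[P(*c,86) for c in((67,100),(432,57),(478,402),(108,440))])
b=(P(333,178,135)+P(357,250,135))/2;c=(P(164,238,108)+P(184,302,108))/2
print(b,c,np.linalg.norm(c-b))
t=P(638,199,18)
# feasibility scan: upright over tray, tool elev -d, azimuth az; grasp height g
for d in(0,10,20,30,40):
  for az in range(-90,91,15):
    a,e=np.radians(az),-np.radians(d)
    z=np.array([np.cos(e)*np.cos(a),np.cos(e)*np.sin(a),np.sin(e)])
    y=np.array([-np.sin(a),np.cos(a),0])
    G=np.array([*t,3+55]);o=[]
    for sgn in(1,-1):
        q=ik(G+19*z,quat(frame(z,sgn*y))); o.append(None if q is None else np.round(q,2).tolist())
    if any(o):print(d,az,o)
E
```

```text
base edge [520.8 -98.9] [ 474.3 -114.2] cap [481.5  11. ] [439.3  -2.3]
shoulder [498.6 -25.7] [447.1 -39.9]
tray [array([ 538.6, -247.3]), array([ 587.5, -353. ]), array([ 480.5, -404. ]), array([ 432.1, -299. ])] [ 509.5 -325.9]
shaker [array([574.8,  77.6]), array([ 604.5, -170.6]), array([ 372.5, -199.2]), array([346.1,  48.6])]
[ 497.55 -106.55] [460.4    4.35] 116.95696858246626
0 45 [[-1.12, 1.3, 0.17, 2.01, 1.23, -3.14], [-1.12, 1.3, 0.17, 2.01, 1.23, -0.0]]
10 -90 [[0.01, 0.75, -0.62, 0.27, -1.4, 1.64], [0.01, 0.75, -0.62, 0.27, -1.4, -1.51]]
10 15 [[-1.14, 0.76, -0.98, -0.93, 1.33, -0.79], [-1.14, 0.76, -0.98, -0.93, 1.33, 2.35]]
10 30 [[-1.15, 0.85, -0.4, 0.83, 1.37, -2.09], [-1.15, 0.85, -0.4, 0.83, 1.37, 1.05]]
10 45 [[-1.11, 1.08, 0.02, 1.58, 1.2, -2.67], [-1.11, 1.08, 0.02, 1.58, 1.2, 0.47]]
10 60 [[-1.06, 1.24, 0.34, 1.92, 1.01, -2.86], [-1.06, 1.24, 0.34, 1.92, 1.01, 0.28]]
20 -90 [[-0.02, 0.62, -0.66, 0.24, -1.22, 1.52], [-0.02, 0.62, -0.66, 0.24, -1.22, -1.62]]
20 15 [[-1.11, 0.57, -0.92, -0.42, 1.17, -1.03], [-1.11, 0.57, -0.92, -0.42, 1.17, 2.11]]
20 30 [[-1.12, 
[... 1121 characters left out ...]
]
40 -75 [[-0.17, 0.32, -0.89, -0.1, -0.77, 0.95], [-0.17, 0.32, -0.89, -0.1, -0.77, -2.19]]
40 0 [[-0.91, 0.27, -1.02, -0.35, 0.65, -0.69], [-0.91, 0.27, -1.02, -0.35, 0.65, 2.45]]
40 15 [[-0.99, 0.35, -0.81, 0.05, 0.81, -1.09], [-0.99, 0.35, -0.81, 0.05, 0.81, 2.05]]
40 30 [[-1.01, 0.48, -0.55, 0.49, 0.87, -1.51], [-1.01, 0.48, -0.55, 0.49, 0.87, 1.63]]
40 45 [[-1.0, 0.63, -0.28, 0.91, 0.85, -1.9], [-1.0, 0.63, -0.28, 0.91, 0.85, 1.25]]
40 60 [[-0.97, 0.78, -0.02, 1.25, 0.77, -2.2], [-0.97, 0.78, -0.02, 1.25, 0.77, 0.94]]
40 75 [[-0.91, 0.92, 0.23, 1.52, 0.65, -2.44], [-0.91, 0.92, 0.23, 1.52, 0.65, 0.7]]
40 90 [[-0.85, 1.04, 0.48, 1.74, 0.53, -2.63], [-0.85, 1.04, 0.48, 1.74, 0.53, 0.51]]
```

```bash
cat >>h.py <<'E'
D=np.radians(20)
base=np.array([498,-107.5,108.]);b0=np.array([-.316,.949,0]);b0/=np.linalg.norm(b0)
gh=58;tray=np.array([509.5,-325.9,3])
def toolrot(z,b,s):
    x=s*(b+np.sin(D)*z)/np.cos(D); return frame(z,np.cross(z,x))
zg=-np.sin(D)*b0-np.cos(D)*np.array([0,0,1.])
def grasp(s): return base+gh*b0+[0,0,3]+19*zg, toolrot(zg,b0,s)
def posed(az,up,G,s):  # tool for bottle upright(up=1)/inverted(-1), grip point G
    a=np.radians(az);e=-up*D
    z=np.array([np.cos(e)*np.cos(a),np.cos(e)*np.sin(a),np.sin(e)])
    return np.array(G)+19*z, toolrot(z,np.array([0,0,float(up)]),s)
E
python3 - <<'E'
from h import *
f=lambda p,r:(lambda q:None if q is None else np.round(q,2).tolist())(ik(p,quat(r)))
for s in(1,-1):
    p,r=grasp(s);print("s",s,"grasp",f(p,r),"pre",f(p-100*zg,r),"lift",f(p+[0,0,150],r))
    for az in(15,30,45,60): print(" tray",az,f(*posed(az,1,tray+[0,0,gh],s)),f(*posed(az,1,tray+[0,0,gh+120],s)))
    for G in([500,-200,330],[450,-350,330],[550,0,350]):
      for az in range(-75,76,15):
        q=f(*posed(az,-1,G,s))
        if q: print("  inv",G,az,q)
E
```

```text
s 1 grasp [0.13, 0.12, -0.62, 0.76, -0.34, 1.36] pre [0.2, 0.03, -0.49, 1.01, -0.35, 1.45] lift [0.13, 0.0, -0.38, 1.12, -0.34, 1.36]
 tray 15 [-1.11, 0.56, -0.92, -0.42, 1.17, 2.11] [-1.11, 0.28, -0.87, -0.09, 1.17, 2.11]
 tray 30 [-1.12, 0.68, -0.51, 0.57, 1.21, 1.37] [-1.12, 0.49, -0.46, 0.81, 1.21, 1.37]
 tray 45 [-1.09, 0.89, -0.12, 1.25, 1.11, 0.82] [-1.09, 0.73, -0.09, 1.44, 1.11, 0.82]
 tray 60 [-1.04, 1.06, 0.21, 1.65, 0.96, 0.54] [-1.04, 0.92, 0.23, 1.81, 0.96, 0.54]
s -1 grasp [0.13, 0.12, -0.62, 0.76, -0.34, -1.78] pre [0.2, 0.03, -0.49, 1.01, -0.35, -1.7] lift [0.13, 0.0, -0.38, 1.12, -0.34, -1.78]
 tray 15 [-1.11, 0.56, -0.92, -0.42, 1.17, -1.03] [-1.11, 0.28, -0.87, -0.09, 1.17, -1.03]
 tray 30 [-1.12, 0.68, -0.51, 0.57, 1.21, -1.78] [-1.12, 0.49, -0.46, 0.81, 1.21, -1.78]
 tray 45 [-1.09, 0.89, -0.12, 1.25, 1.11, -2.32] [-1.09, 0.73, -0.09, 1.44, 1.11, -2.32]
 tray 60 [-1.04, 1.06, 0.21, 1.65, 0.96, -2.6] [-1.04, 0.92, 0.23, 1.81, 0.96, -2.6]
```

```bash
python3 - <<'E'
from h import *
import collections
for d in(20,10,5,0,-10,-20,-30):
  n=0;ex=[]
  for rad in(400,500,600,700):
   for th in(-60,-30,0,30):
    for zz in(250,400,550):
     for rel in range(-90,106,15):
      a=np.radians(th+rel);e=np.radians(d)
      z=np.array([np.cos(e)*np.cos(a),np.cos(e)*np.sin(a),np.sin(e)])
      t=np.radians(th);G=np.array([rad*np.cos(t),rad*np.sin(t),zz])
      for s in(1,-1):
        x=s*np.array([0,0,-1.]); q=ik(G+19*z,quat(frame(z,np.cross(z,x))))
        if q is not None: n+=1;ex.append((rad,th,zz,rel,s,np.round(q,2).tolist()))
  print(d,n)
  for k in ex[::max(1,len(ex)//8)]:print("   ",k)
E
```

```text
20 16
    (700, -60, 550, -30, 1, [-0.69, 0.31, -1.02, -1.85, -0.81, -0.39])
    (700, -60, 550, 30, 1, [-1.4, 0.31, -1.02, -1.85, 0.81, 0.39])
    (700, -30, 550, -30, 1, [-0.17, 0.31, -1.02, -1.85, -0.81, -0.39])
    (700, -30, 550, 30, 1, [-0.88, 0.31, -1.02, -1.85, 0.81, 0.39])
    (700, 0, 550, -30, 1, [0.36, 0.31, -1.02, -1.85, -0.81, -0.39])
    (700, 0, 550, 30, 1, [-0.36, 0.31, -1.02, -1.85, 0.81, 0.39])
    (700, 30, 550, -30, 1, [0.88, 0.31, -1.02, -1.85, -0.81, -0.39])
    (700, 30, 550, 30, 1, [0.17, 0.31, -1.02, -1.85, 0.81, 0.39])
10 128
    (400, -60, 250, -90, 1, [-0.35, 1.02, -0.25, 2.14, -0.86, -2.94])
    (400, -30, 250, -90, 1, [0.17, 1.02, -0.25, 2.14, -0.86, -2.94])
    (400, 0, 250, -90, 1, [0.69, 1.02, -0.25, 2.14, -0.86, -2.94])
    (400, 30, 250, -90, 1, [1.22, 1.02, -0.25, 2.14, -0.86, -2.94])
    (600, -60, 550, -45, 1, [-0.48, 0.21, -1.01, -1.91, -1.29, -0.67])
    (700, -60, 400, -45, 1, [-0.58, 0.61, -0.89, -2.01, -1.21, -0.48])
    (700, -30, 550, -45, 1, [-0.06, 0.27, -0.83, -1.62, -1.21, -0.48])
    (700, 0, 550, 30, 1, [-0.38, 0.07, -0.99, -1.34, 0.89, 0.22])Traceback (most recent call last):
  File "<stdin>", line 13, in <module>
ValueError: time passes only in moves, steps and waits
```

```bash
sed -i 's/np.radians(20)/np.radians(10)/' h.py; python3 - <<'E'
from h import *
f=lambda p,r:(lambda q:None if q is None else np.round(q,2).tolist())(ik(p,quat(r)))
s=1
p,r=grasp(s);print("grasp",f(p,r),"pre",f(p-90*zg,r),"lift",f(p+[0,0,150],r))
for az in(35,45,55): print(" tray",az,f(*posed(az,1,tray+[0,0,gh],s)),f(*posed(az,1,tray+[0,0,gh+120],s)))
for G in([700,-150,450],[750,-150,450],[750,-150,550]):
  for az in (-30,-15,0,15,30):
    q=f(*posed(az,-1,G,s))
    if q: print("  inv",G,az,q)
E
```

```text
grasp [0.01, 0.13, -0.57, 0.82, -0.17, 1.25] pre [0.04, 0.05, -0.44, 1.03, -0.17, 1.28] lift [0.01, 0.03, -0.32, 1.17, -0.17, 1.25]
 tray 35 [-1.14, 0.94, -0.23, 1.19, 1.32, 0.76] [-1.14, 0.76, -0.24, 1.37, 1.32, 0.76]
 tray 45 [-1.11, 1.08, 0.02, 1.58, 1.2, 0.47] [-1.11, 0.91, -0.0, 1.73, 1.2, 0.47]
 tray 55 [-1.08, 1.18, 0.23, 1.82, 1.07, 0.33] [-1.08, 1.02, 0.2, 1.95, 1.07, 0.33]
  inv [700, -150, 450] 30 [-0.65, 0.46, -0.9, -1.79, 1.14, 0.4]
  inv [750, -150, 450] 15 [-0.5, 0.36, -0.97, -1.58, 0.75, 0.16]
  inv [750, -150, 450] 30 [-0.6, 0.49, -0.81, -1.68, 1.09, 0.35]
  inv [750, -150, 550] -30 [0.03, 0.08, -0.95, -1.24, -0.55, -0.11]
  inv [750, -150, 550] -15 [-0.15, 0.02, -1.01, -1.2, -0.11, -0.02]
  inv [750, -150, 550] 0 [-0.34, 0.04, -0.99, -1.21, 0.34, 0.06]
  inv [750, -150, 550] 15 [-0.5, 0.14, -0.9, -1.27, 0.75, 0.16]
  inv [750, -150, 550] 30 [-0.6, 0.29, -0.75, -1.43, 1.09, 0.35]
```

```bash
python3 - <<'E'
from h import *
import cv2
p,r=grasp(1);p=p-[0,0,3];q=quat(r)
move_pose(p-110*zg,q)
move_straight(p-20*zg,rate=100)
print(move_straight(p,rate=40,contact_N=8))
st=get_state();print(st["tcp_pos"]-p,st["clock"],st["ft_force"])
command_gripper(0.0,60)
st=get_state();print(st["tcp_pos"]-p,st["clock"],st["width"],st["grip_force"],st["ft_force"])
a=snapshot("wrist")["img"];b=snapshot("top")["img"][150:310,240:480]
cv2.imwrite("pics/g.png",np.hstack([cv2.resize(a,(400,250)),cv2.resize(b,(375,250))])[:,:,::-1])
E
```

```text
False
[-0.09750964 -0.03293189 -0.13273262] 4.0083 [-0.12373091  0.56000449  0.43920808]
[0.46389063 0.07710466 0.60881242] 4.4167 0.6178522985806552 64.12683606147766 [-1.4298285   0.66271193  5.292443  ]
```

View pics/g.png

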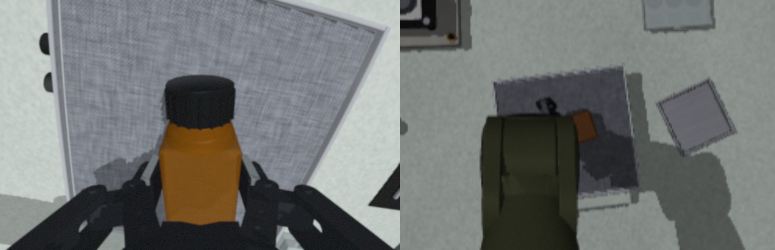

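The bottle sits squarely between the pads with its axis straight up the wrist picture, the cap near (200,100). I'll lift and invert it.

```bash
python3 - <<'E'
from h import *
import cv2
p=get_state()["tcp_pos"]
move_straight(p+[0,0,60],rate=60)
move_straight(p+[0,0,150],rate=120)
st=get_state();print(st["clock"],st["width"],st["grip_force"],st["ft_force"])
P,r=posed(15,-1,[750,-150,550],1)
move_pose(P,quat(r))
st=get_state();print(st["clock"],st["width"],st["tcp_pos"]-P,(rot(st["tcp_rot"]).inv()*r).magnitude())
a=snapshot("wrist")["img"];b=snapshot("scene")["img"]
cv2.imwrite("pics/i.png",np.hstack([cv2.resize(a,(400,250)),b[0:250,150:550]])[:,:,::-1])
E
```

```text
6.575 0.6144336800730498 63.280863761901855 [ 0.26377804  0.08322273 -2.29339266]
8.6667 0.6134687292381008 [ 0.24452853  0.12696994 -0.47894768] 0.0013419811925887838
```

View pics/i.png

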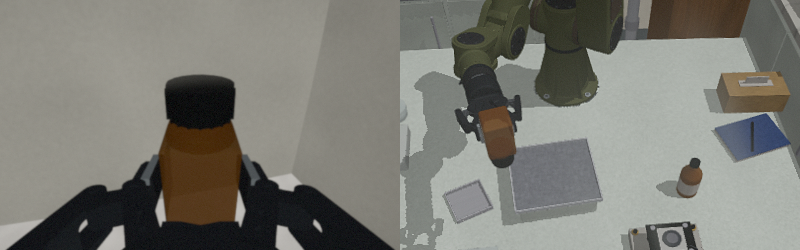

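The grip picture hasn't changed (cap at the same pixels, ~(200,100)), and the scene view shows the cap pointing down. I'll hold it there, then move above the tray.

```bash
python3 - <<'E'
from h import *
import cv2
sleep(3.0)
for h in(250,180):
    P,r=posed(45,1,tray+[0,0,gh+h],1)
    try: move_pose(P,quat(r)); print("h",h);break
    except PlanningError as e: print(h,e)
st=get_state();print(st["clock"],st["width"],st["tcp_pos"]-P,(rot(st["tcp_rot"]).inv()*r).magnitude(),st["q"].round(2))
P,r=posed(45,1,tray+[0,0,gh+30],1)
move_straight(P,rate=100)
print(get_state()["clock"])
a=snapshot("wrist")["img"];b=snapshot("scene")["img"];c=snapshot("top")["img"]
cv2.imwrite("pics/t.png",np.vstack([np.hstack([cv2.resize(a,(400,250)),cv2.resize(b[100:250,100:340],(400,250))]),cv2.resize(c[170:300,360:568],(800,350)[:1]+(500,))[:350]])[:,:,::-1])
E
```

```text
h 250
14.4667 0.6166391252393226 [ 0.07371741  0.30377103 -0.23330764] 0.0012230215963232856 [-1.11  0.75  0.04  1.93  1.2   0.47]
16.8167
```

View pics/t.png

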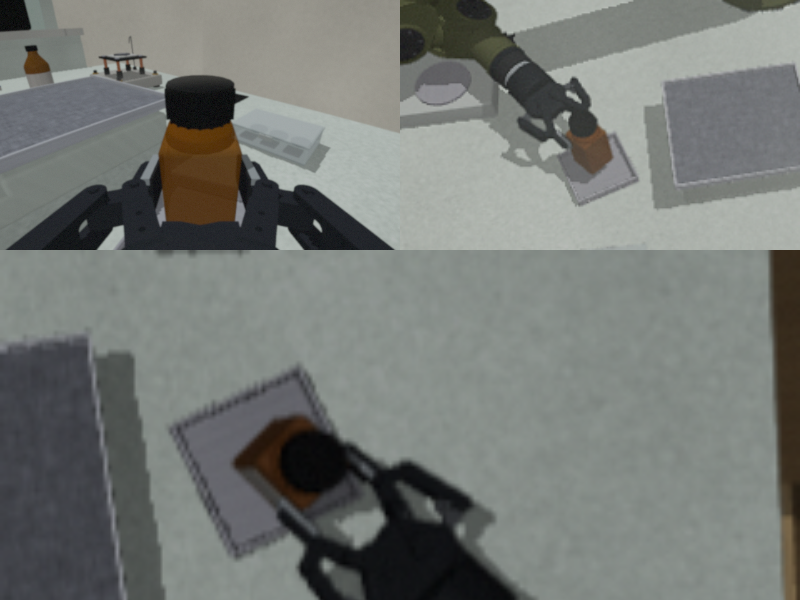

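The bottle is upright above the tray, slightly right of centre because of its height. A white appliance lies close under the wrist, so I'll check that clearance before going down.

```bash
python3 - <<'E'
from h import *
import cv2
c=snapshot("top");d=snapshot("scene")["img"]
print([px2w(c,u,v,60)[:2].round() for u,v in((497,269),(565,263),(572,318),(505,326))])
cv2.imwrite("pics/b.png",np.hstack([cv2.resize(c["img"][200:400,400:600],(400,400)),cv2.resize(d[20:220,80:280],(400,400))])[:,:,::-1])
E
```

```text
[array([ 377., -514.]), array([ 395., -718.]), array([ 234., -731.]), array([ 209., -533.])]
```

View pics/b.png

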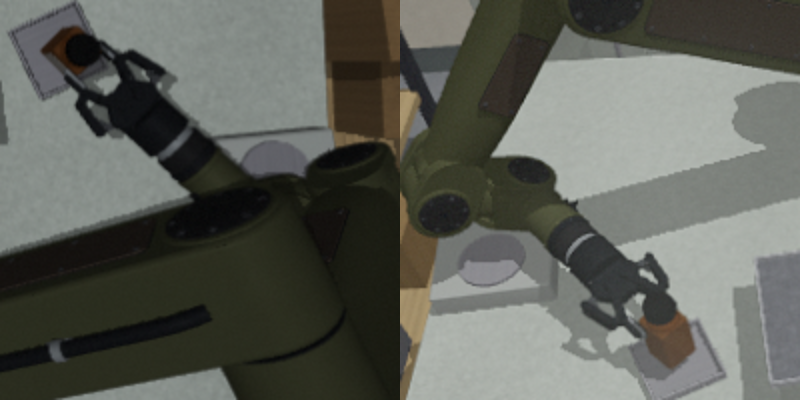

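The wrist knuckle hangs over the balance at an unknown clearance. I'll go back up and come in at azimuth 30 so the wrist hangs more vertically and clear of it.

```bash
python3 - <<'E'
from h import *
import cv2
P,r=posed(45,1,tray+[0,0,gh+120],1); move_straight(P,rate=100)
P,r=posed(30,1,tray+[0,0,gh+120],1); move_pose(P,quat(r))
P,r=posed(30,1,tray+[0,0,gh+25],1); move_straight(P,rate=80)
st=get_state();print(st["clock"],st["q"].round(2),st["ft_force"],(rot(st["tcp_rot"]).inv()*r).magnitude())
c=snapshot("top")["img"];d=snapshot("scene")["img"]
cv2.imwrite("pics/b2.png",np.hstack([cv2.resize(c[200:400,400:600],(400,400)),cv2.resize(d[20:220,80:280],(400,400))])[:,:,::-1])
E
```

```text
20.1583 [-1.15  0.8  -0.4   0.88  1.37  1.05] [ 0.68586563 -0.55944957 -2.88805158] 0.0007937710024672884
```

View pics/b2.png

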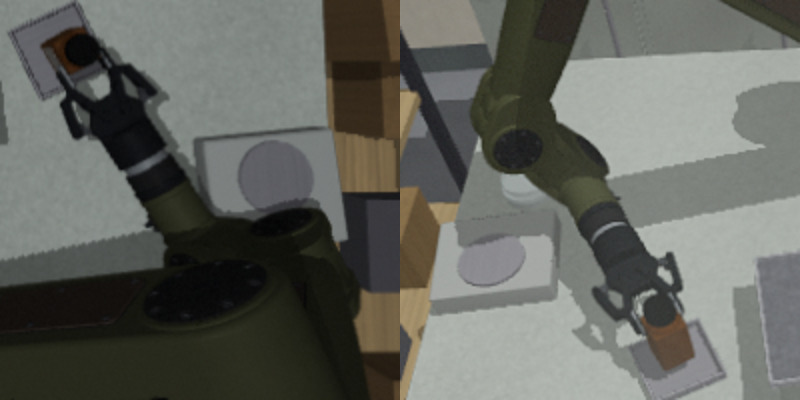

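The wrist is now clear of the balance. I'll lower the bottle with contact sensing.

```bash
python3 - <<'E'
from h import *
import cv2
P,r=posed(30,1,tray+[0,0,gh],1)
move_straight(P+[0,0,8],rate=40)
sleep(.3)
hit=move_straight(P-[0,0,8],rate=8,contact_N=3)
st=get_state();print(hit,st["clock"],st["tcp_pos"]-P,st["ft_force"],st["q"].round(2))
c=snapshot("top")["img"];d=snapshot("scene")["img"]
cv2.imwrite("pics/p.png",np.hstack([cv2.resize(c[190:270,380:460],(400,400)),cv2.resize(d[160:240,170:250],(400,400))])[:,:,::-1])
E
```

```text
True 22.2 [ 0.02644615 -0.09517394  0.63383818] [-0.14921203 -1.50799509  4.3603146 ] [-1.15  0.85 -0.4   0.84  1.37  1.05]
```

View pics/p.png

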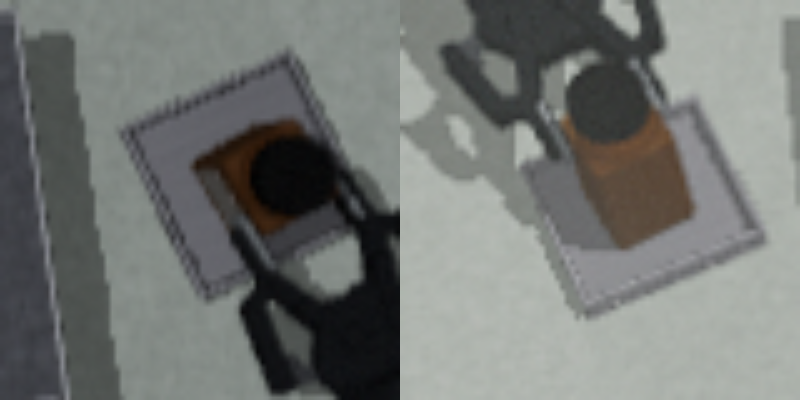

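Contact came at the expected floor height, and the base stands well inside the rim. Next I'll release and back off.

```bash
python3 - <<'E'
from h import *
import cv2
command_gripper(0.7); command_gripper(1.0); sleep(.2)
st=get_state();p=st["tcp_pos"];z=rot(st["tcp_rot"]).apply([0,0,1])
print(st["clock"],st["width"],st["ft_force"])
move_straight(p-100*z,rate=70)
sleep(1)
print(get_state()["clock"],get_state()["ft_force"])
c=snapshot("top")["img"];d=snapshot("scene")["img"];w=snapshot("wrist")["img"]
cv2.imwrite("pics/f.png",np.hstack([cv2.resize(c[190:270,380:460],(260,260)),cv2.resize(d[160:240,170:250],(260,260)),cv2.resize(w,(280,175)).copy() if 0 else cv2.copyMakeBorder(cv2.resize(w,(280,175)),0,85,0,0,cv2.BORDER_CONSTANT)])[:,:,::-1])
E
```

```text
23.125 1.0016540878070461 [-0.43006379 -0.39906173 -0.17199425]
25.7 [-0.5910296  -1.44752659  0.23096364]
```

View pics/f.png

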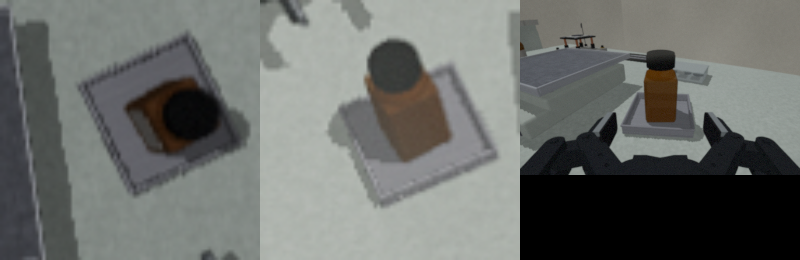

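The bottle stands upright inside the tray and the gripper is clear of it.

```bash
python3 -c "
from plant import *
print(job_done())"
```

```text
the job is handed in; nothing more can be done
None
```

I held the square bottle cap-down for about 3 s, stood it upright in the steel tray, let go and backed the gripper clear, then handed the job in at about 26 s; no verdict came back.

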